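Put away the formers left on the cutting mat

TASK

Two wooden jewellery formers have been left on the grey cutting mat: put each one away, lying flat in the free half of the tray that already holds a former of the same shape. Set them down rather than dropping them. The former on the cork pad is still in use, so leave it there, and do not disturb the formers already in the trays or the other things on the bench.

Things in the scene. Friction and masses are not known exactly. Their poses are not given: they have to be found in the camera images.
- former_waisted: Waisted former of light wood, 104 mm long (its x), 38 mm high: seen from above two rectangular heads 40 mm wide (y) and 30 mm long joined by a waist 24 mm wide and 44 mm long in the middle. Origin: middle of its flat underside, z up. It starts flat on the cutting mat or on the cork pad, whichever varies.
- former_oval: Oval former of light wood, 104 mm long (its x), 38 mm wide (y), 38 mm high: straight parallel sides 66 mm long, with half-round ends as seen from above. Origin: middle of its flat underside, z up. It starts flat on the cutting mat or on the cork pad, whichever varies.
- former_stepped: Stepped former of light wood, 105 mm long (its x), 38 mm high: seen from above three steps each 35 mm long, 38 mm wide at the -x end, 30 mm in the middle, 22 mm at the +x end; centre of mass at x = -6 mm. Origin: middle of its flat underside, z up. It starts flat on the cutting mat or on the cork pad, whichever varies.
- tray_waisted: Low grey tray of the waisted formers (it already holds one), 130 (x) by 152 (y) by 16 mm high, fixed on a 9 mm board. Origin: centre of its underside. Walls and floor 4 mm. A divider along x at y = 0, 14 mm high, parts it into halves, each 122 x 70 mm inside, centred at y = +37 and -37 mm; one is taken, the other free, which one varies. The trays change places.
- tray_oval: Low grey tray of the oval formers (it already holds one), 130 (x) by 152 (y) by 16 mm high, fixed on a 9 mm board. Origin: centre of its underside. Walls and floor 4 mm. A divider along x at y = 0, 14 mm high, parts it into halves, each 122 x 70 mm inside, centred at y = +37 and -37 mm; one is taken, the other free, which one varies. The trays change places.
- tray_stepped: Low grey tray of the stepped formers (it already holds one), 130 (x) by 152 (y) by 16 mm high, fixed on a 9 mm board. Origin: centre of its underside. Walls and floor 4 mm. A divider along x at y = 0, 14 mm high, parts it into halves, each 122 x 70 mm inside, centred at y = +37 and -37 mm; one is taken, the other free, which one varies. The trays change places.
- kept_waisted: A second waisted former of exactly the same shape, size and axes as former_waisted, already put away in one half of tray_waisted, lengthwise along the tray's x. Origin: middle of its underside.
- kept_oval: A second oval former of exactly the same shape, size and axes as former_oval, already put away in one half of tray_oval, lengthwise along the tray's x. Origin: middle of its underside.
- kept_stepped: A second stepped former of exactly the same shape, size and axes as former_stepped, already put away in one half of tray_stepped, lengthwise along the tray's x. Origin: middle of its underside.
- mat: Grey cutting mat, 300 mm (x) by 360 mm (y), 3 mm thick, fixed flat on the table. Origin: centre of its underside.
- pad: Square cork pad, 130 x 130 mm, 3 mm thick, fixed flat on the table. One former lies on it. Origin: centre of its underside.
- jar: Glue jar, 56 mm diameter, 50 mm tall, standing on the cutting mat. Loose bystander. Origin: centre of its underside.
- sanding_block: Black rubber sanding block lying on the far side of the mat, 50 x 110 x 22 mm. Loose bystander. Origin: centre of its underside.
- spatula: Modelling spatula with yellow handle, 170 mm long, lying on the table in front of the mat. Loose bystander. Origin: middle of its length, on the table; handle towards its -x.
- brush: Black-handled brush, 180 mm long, lying on the table in front of the trays. Loose bystander. Origin: middle of its length, on the table; handle towards its -x.
- tin: Round black tin, 74 mm diameter, 52 mm high, at the back of the table. Loose bystander. Origin: centre of its underside.
- slate: Dark flat slab, 75 x 150 x 9 mm, lying at the back of the table. Loose bystander. Origin: centre of its underside.
- bottle: Closed white bottle, 56 mm diameter, 150 mm tall, at the back of the table. Loose bystander. Origin: centre of its underside.
Mind the look-alikes: they are no part of the job. What is shaped like the former_oval but turquoise is not meant.

How it is judged (in metres and radians):
At the end, for the whole second after the job is handed in: Both formers from the mat lie at rest, flat (0.08 rad) on the floor of the tray of their own shape (underside < 10 mm above the tray's); the former on the cork pad and those already in the trays are within 20 mm of their starts (((z of former_waisted in the frame of tray_waisted between 0 and 0.01 m and angle between former_waisted's own z axis and vertical below 0.08 rad and x of former_waisted in the frame of tray_waisted between -0.03 and 0.03 m and y of former_waisted in the frame of tray_waisted between -0.065 and 0.065 m) or (distance of former_waisted from where it was at the start of the episode below 0.02 m and horizontal distance between former_waisted and pad below 0.08 m)) and linear speed of each of former_waisted, former_oval, former_stepped below 0.02 m/s and ((z of former_oval in the frame of tray_oval between 0 and 0.01 m and angle between former_oval's own z axis and vertical below 0.08 rad and x of former_oval in the frame of tray_oval between -0.03 and 0.03 m and y of former_oval in the frame of tray_oval between -0.065 and 0.065 m) or (distance of former_oval from where it was at the start of the episode below 0.02 m and horizontal distance between former_oval and pad below 0.08 m)) and ((z of former_stepped in the frame of tray_stepped between 0 and 0.01 m and angle between former_stepped's own z axis and vertical below 0.08 rad and x of former_stepped in the frame of tray_stepped between -0.03 and 0.03 m and y of former_stepped in the frame of tray_stepped between -0.065 and 0.065 m) or (distance of former_stepped from where it was at the start of the episode below 0.02 m and horizontal distance between former_stepped and pad below 0.08 m)) and distance of each of kept_waisted, kept_oval, kept_stepped from where it was at the start of the episode below 0.02 m); the robot touches nothing.
It fails at once if the former that began on the cork pad shifted more than 20 mm ((distance of former_waisted from where it was at the start of the episode between 0.02 and 0.05 m and horizontal distance between former_waisted and pad below 0.08 m) or (distance of former_oval from where it was at the start of the episode between 0.02 and 0.05 m and horizontal distance between former_oval and pad below 0.08 m) or (distance of former_stepped from where it was at the start of the episode between 0.02 and 0.05 m and horizontal distance between former_stepped and pad below 0.08 m)).
It fails at once if a former dropped: out of the fingers and falling faster than 0.7 m/s (about 25 mm of free fall) ((contact force between the fingers and former_waisted below 0.05 N and linear speed of former_waisted above 0.7 m/s) or (contact force between the fingers and former_oval below 0.05 N and linear speed of former_oval above 0.7 m/s) or (contact force between the fingers and former_stepped below 0.05 N and linear speed of former_stepped above 0.7 m/s)).
It fails at once if a former already in its tray shifted more than 20 mm (distance of any of kept_waisted, kept_oval, kept_stepped from where it was at the start of the episode above 0.02 m).
It fails at once if another thing on the bench shifted more than 30 mm (distance of any of jar, sanding_block, spatula, brush, tin, slate, bottle from where it was at the start of the episode above 0.03 m).
It also fails if it takes over 67 s, if anything falls off the work surface, if the arm or the gripper's body presses on something with over 40 N, if the wrist force passes 120 N, or if a joint passes its speed limit or range.

ROBOT

A 7-joint arm with a two-finger parallel gripper is mounted at the origin on the work surface. World frame = base frame: x ahead of the robot, y to its left, z up, the work surface at z = 0. Lengths are in m, angles in degrees, forces in N, time in s.
With the tool pointing down it reaches from about 0.4 to 0.9 m from the base axis. Payload 5.5 kg.
Tool frame: the origin (TCP) lies between the finger pads; the fingertips stand 17 mm ahead of it and the grasp point (between the pads) lies 2 mm behind it (manip.nose_length is the distance from the TCP to the fingertips, in m); z points along the fingers, y is the direction in which the jaws open and shut (so a half turn about z gives the same grasp; the last joint's range is limited). The gripper opens to 92 mm and grips with 3 to 60 N. Pads are 19 mm wide; open, the fingers measure 130 mm over their backs; the gripper's body (75 mm by 190 mm) begins 47 mm behind the grasp point.
Start: joints at [81.83, 28.699, -24.465, 88.831, 12.651, 65.22, -12.049], TCP at [0.257, -0.597, 0.244] pointing down, gripper open.
Joint ranges: [-164.97, 164.97], [-17.58, 116.51], [-87.97, 89.64], [11.32, 138.91], [-80.73, 260.73], [10.89, 115.49], [-147.41, 147.41]. Speed limits (degrees/s): [147.25, 147.25, 180, 180, 180, 180, 180].

INTERFACE

Orientations are given as [roll, pitch, yaw] about the fixed x, y, z axes, in that order (R = Rz(yaw) Ry(pitch) Rx(roll)).
In Python, from workcell import manip gives the robot as it stands.
- The arm moves only by the shell command python3 -m creep 'ROWS'. ROWS is a JSON object of lists of equal length, an entry for each row: "gripper": the opening, from 0 (shut) to 1 (fully open); "linear": the shift along the tool's x, y, z in mm, a list of three; "turn": the turn about the tool's z in degrees. A call has 1 to 8 rows; each row shifts and turns the commanded pose from where the row before left it, along the tool's axes as they then stand; what a row does not reach is not made up. A row lasts 1/10 s, in which the tool goes at most 50 mm and 8.59 degrees, less where a joint would pass 70% of its speed; a pose out of reach is approached as far as the arm can. A call with a gripper value outside its range is refused whole. The fingers move at their own pace and stop on an object; the grip force is fixed at half the most. Time passes only in rows, so rows that do not move let the fingers close. It gives the time, the measured TCP pose, the force and the opening at its end, in the units of the state.
- manip.state(): the state, without advancing time (a new reading comes with each control period).
- manip.capture(name): name is "scene" or "top" or "wrist"; returns the picture (480x640x3 uint8, red, green, blue); there is no depth.
- manip.get_calibration(name): a dict with "fx", "fy", "cx", "cy" (pixels), "k1" (the pictures are not rectified: a ray, as slopes to the right and down, at radius r is drawn at 1 + k1 r^2 times it, then the intrinsics apply), "xyz" and "rotation" of the camera in the world; the wrist camera has in their place "T_tool_cam" (4x4, takes a point from camera to tool coordinates, whose origin is the TCP and whose axes are the flange's). Camera axes: x right, y down, z forward; pixel columns grow to the right and rows downward; lengths in m; the calibration is good to about 2 mm. A picture is of the moment at which its call begins: read the wrist's pose just before it. get_calibration takes no time and is no camera call.
- manip.job_done(): hands the job in, once; it reports no verdict.
The state is a dict: "time": time; "q": joint angles; "dq": joint speeds; "joint_torque": joint torques, N m; "eef_pos": TCP position; "tool_rot": TCP orientation; "wrist_force": force on the tool from outside, world axes, zero at the start; "torque": the same for the moment, N m; "opening": opening from 0.0 (shut) to 1.0 (fully open).
Only numpy, scipy, OpenCV 4.12 (cv2) and the standard library are available. Lean on these libraries where they do the work, as an engineer would, in place of code of your own. Each camera call takes 0.05 s, during which the arm holds its last target. There are 200 camera calls.

## Working session

There is one attempt and no reset: what is moved stays moved. The work goes in short steps, Python scripts to look and compute and a shell command to move; the robot and the scene stay as the last step left them, time stands still between calls to the robot, and variables do not carry over. Pictures are saved under pics/ and viewed, about 8 in all and at most 12, crops included, and the job is handed in when it is done.

```bash
mkdir -p pics; python3 - <<'E'
from workcell import manip
import cv2
for n in ("scene","top"):
    im=manip.capture(n); cv2.imwrite(f"pics/{n}0.png",im[:,:,::-1])
    print(n,manip.get_calibration(n))
print(manip.get_calibration("wrist")); s=manip.state(); print(s)
E
```

```text
scene {'fx': 488.352960557452, 'fy': 488.352960557452, 'cx': 319.1324562699669, 'cy': 246.38198391397745, 'k1': 0.00873492482106406, 'xyz': array([1.05371553, 0.03906984, 0.92056215]), 'rotation': array([-147.48038505,   -0.79447056,  103.20406288])}
top {'fx': 538.1785918707754, 'fy': 538.1785918707754, 'cx': 319.0325652272183, 'cy': 240.9199528162014, 'k1': -0.008802163334753343, 'xyz': array([ 0.40494581, -0.08928464,  1.31430738]), 'rotation': array([-1.76275140e+02,  6.53513436e-02, -8.83729170e+01])}
{'fx': 402.5872417449651, 'fy': 402.5872417449651, 'cx': 315.9418283792744, 'cy': 235.52011090484638, 'k1': -0.07211418372742731, 'T_tool_cam': array([[ 2.70532928e-05, -9.59104730e-01, -2.83051438e-01,
         7.61356336e-02],
       [ 9.99999985e-01,  7.43230344e-05, -1.56262345e-04,
        -1.23144919e-03],
       [ 1.70909196e-04, -2.83051430e-01,  9.59104717e-01,
        -1.40193829e-01],
       [ 0.00000000e+00,  0.00000000e+00,  0.00000000e+00,
         1.00000000e+00]])}
{'time': 0.1, 'q': array([ 81.82895705,  28.7505376 , -24.45420062,  88.88335103,
        12.65144032,  65.21794407, -12.04776745]), 'dq': array([-0.03097348, -0.07674243,  0.09469834, -0.07613281,  0.0826307 ,
       -0.02263483,  0.14167292]), 'joint_torque': array([-1.10233368e-02, -5.67868996e+01, -5.83802283e+00, -2.79912007e+01,
       -6.89037144e-02,  2.42259685e-02,  5.75560694e-05]), 'eef_pos': array([ 0.2563327 , -0.59669683,  0.24277438]), 'tool_rot': array([-1.79901530e+02, -4.19550279e-03,  2.32553197e+01]), 'wrist_force': array([-0.30344051, -0.27228579, -0.11760227]), 'torque': array([0.01464564, 0.05019819, 0.00264033]), 'opening': 0.9984668696458232}
```

View pics/top0.png

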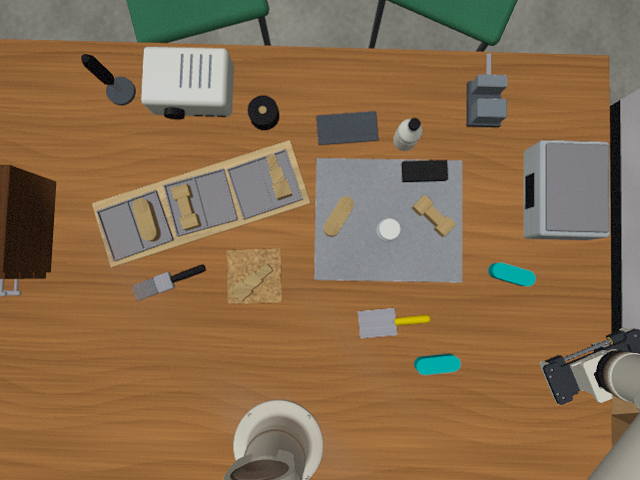

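View pics/scene0.png

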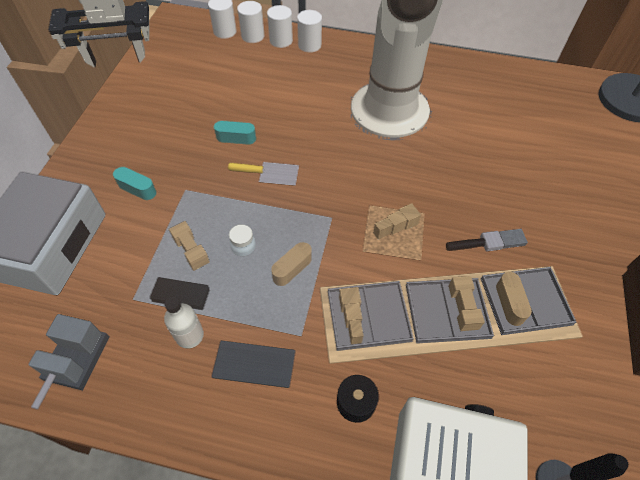

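The top view shows the oval at (338,216) and the waisted former at (433,216), both on the mat, with the stepped one on the pad at (254,280). The free halves are the oval tray's left one at about (113,232) and the waisted tray's right one at about (217,197). The turquoise look-alikes are off the mat. Next I'll measure these.

```bash
cat > h.py <<'E'
import numpy as np, cv2
from scipy.spatial.transform import Rotation as R
from workcell import manip
def pose(name):
    c=manip.get_calibration(name)
    if name=="wrist":
        s=manip.state(); T=np.eye(4); T[:3,:3]=R.from_euler("xyz",s["tool_rot"],degrees=True).as_matrix(); T[:3,3]=s["eef_pos"]
        T=T@c["T_tool_cam"]; return c,T[:3,:3],T[:3,3]
    return c,R.from_euler("xyz",c["rotation"],degrees=True).as_matrix(),np.array(c["xyz"])
def cast(uv,z,P):
    c,Rm,t=P; uv=np.asarray(uv,float).reshape(-1,2)
    d=(uv-[c["cx"],c["cy"]])/[c["fx"],c["fy"]]; u=d.copy()
    for _ in range(6): u=d/(1+c["k1"]*(u**2).sum(1,keepdims=True))
    r=np.c_[u,np.ones(len(u))]@Rm.T
    return (t+r*((z-t[2])/r[:,2:]))[:,:2]
def proj(X,P):
    c,Rm,t=P; p=(np.asarray(X,float).reshape(-1,3)-t)@Rm; u=p[:,:2]/p[:,2:]
    return u*(1+c["k1"]*(u**2).sum(1,keepdims=True))*[c["fx"],c["fy"]]+[c["cx"],c["cy"]]
def rect(mask,z,P):
    cs=max(cv2.findContours(mask,cv2.RETR_EXTERNAL,cv2.CHAIN_APPROX_NONE)[0],key=cv2.contourArea)
    w=cast(cs,z,P); (c,s,a)=cv2.minAreaRect((w*1000).astype(np.float32))
    b=cv2.boxPoints((c,s,a)); e=[b[1]-b[0],b[2]-b[1]]; l=max(e,key=np.linalg.norm)
    return np.round(c,1),np.round(sorted(s),1),round(float(np.degrees(np.arctan2(l[1],l[0]))%180),1)
E
python3 - <<'E'
from h import *
im=cv2.imread("pics/top0.png"); P=pose("top"); hsv=cv2.cvtColor(im,cv2.COLOR_BGR2HSV)
for n,(x,y) in dict(ov=(338,216),wa=(433,216),kov=(146,219),kwa=(186,207),tov=(113,232),twa=(218,198),board=(102,207),jar=(388,229)).items(): print(n,hsv[y,x],im[y,x])
def win(m,a,b,c,d):
    o=np.zeros_like(m);o[c:d,a:b]=m[c:d,a:b];return o
wood=cv2.inRange(hsv,(8,60,90),(28,255,255))
for n,w in dict(ov=(318,360,185,245),wa=(408,460,185,245)).items():
    print(n,rect(win(wood,*w),.041,P))
grey=cv2.inRange(hsv,(0,0,0),(180,70,190))
for n,w in dict(tov=(95,175,185,265),twa=(164,238,165,240),tst=(228,303,145,220)).items():
    m=win(grey,*w); m=cv2.morphologyEx(m,cv2.MORPH_OPEN,np.ones((2,2)))
    print(n,rect(m,.025,P))
print("floor halves",cast([(113,232),(218,198)],.013,P))
cv2.imwrite("pics/c1.png",cv2.resize(im[130:310,85:475],None,fx=2,fy=2,interpolation=cv2.INTER_CUBIC))
# shadow-free cluster check image of masks
E
```

```text
ov [ 20 104 167] [ 99 144 167]
wa [ 19 103 169] [101 145 169]
kov [ 20 107 164] [ 95 140 164]
kwa [ 20 105 167] [ 98 143 167]
tov [170   6 133] [131 130 133]
twa [140   6 133] [133 130 132]
board [ 19  94 188] [119 163 188]
jar [ 38   5 207] [203 207 206]
ov (array([ 548.7, -129.5]), array([ 37.3, 104.1]), 150.1)
wa (array([ 555.6, -355.4]), array([ 45.6, 103.8]), 48.1)
tov (array([512.7, 358. ]), array([132.2, 154.8]), 111.7)
twa (array([572.9, 203. ]), array([131.9, 153.6]), 107.3)
tst (array([622.1,  48.6]), array([132. , 152.9]), 110.5)
floor halves [[0.49712212 0.41566732]
 [0.58739759 0.16371635]]
```

View pics/c1.png

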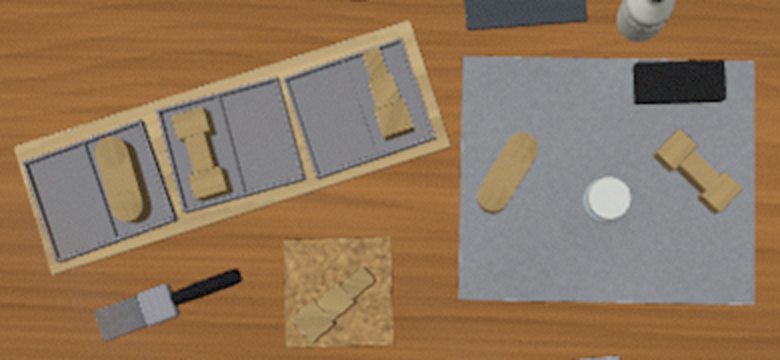

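The crop shows the same layout clearly; the tray rectangles measure 132 x 154 mm, which is right. I'll move over the waisted former and refine with the wrist camera.

```bash
python3 -m creep '{"gripper":[1,1,1,1,1,1,1,1],"linear":[[30,-8,0],[30,-8,0],[30,-8,0],[30,-8,0],[30,-8,0],[30,-8,0],[30,-8,0],[30,-8,0]],"turn":[0,0,0,0,0,0,0,0]}'
python3 -m creep '{"gripper":[1,1,1,1,1,1,1,1],"linear":[[33,-10,0],[33,-10,0],[33,-10,0],[32,-10,0],[0,0,30],[0,0,30],[0,0,0],[0,0,0]],"turn":[0,0,0,0,-8,-8,-8,0]}'
cat > look.py <<'E'
import sys
from h import *
name,z=sys.argv[1],float(sys.argv[2])
P=pose("wrist"); im=manip.capture("wrist")[:,:,::-1].copy(); cv2.imwrite(f"pics/{name}.png",im)
hsv=cv2.cvtColor(im,cv2.COLOR_BGR2HSV); s=manip.state()
print(s["time"],s["eef_pos"].round(4),s["tool_rot"].round(2),s["opening"])
wood=cv2.morphologyEx(cv2.inRange(hsv,(8,60,90),(28,255,255)),cv2.MORPH_OPEN,np.ones((5,5)))
for c in cv2.findContours(wood,cv2.RETR_EXTERNAL,cv2.CHAIN_APPROX_NONE)[0]:
    if cv2.contourArea(c)>3000:
        m=np.zeros_like(wood); cv2.drawContours(m,[c],-1,255,-1); print(cv2.boundingRect(c),rect(m,z,P))
E
python3 look.py w1 .041
```

```text
time: 0.9
eef_pos: [0.4524, -0.4426, 0.2432]
tool_rot: [-180.0, 0.0, 23.2]
wrist_force: [-0.3, -0.4, 0.2]
opening: 1.002
time: 1.7
eef_pos: [0.5554, -0.3546, 0.1817]
tool_rot: [-179.8, 0.0, 47.3]
wrist_force: [0.6, -1.2, -0.8]
opening: 1.001
1.75 [ 0.5562 -0.355   0.183 ] [-1.7992e+02 -3.0000e-02  4.7080e+01] 0.999968456656805
(164, 366, 476, 48) (array([ 517.2, -510.1]), array([ 46.6, 420.1]), 137.5)
(0, 159, 151, 162) (array([ 391. , -234.5]), array([ 63.2, 148.8]), 90.7)
(294, 151, 56, 142) (array([ 558.3, -355. ]), array([ 39.1, 105.3]), 47.6)
(322, 0, 318, 331) (array([ 670.6, -411.9]), array([235. , 251.9]), 140.0)
```

View pics/w1.png

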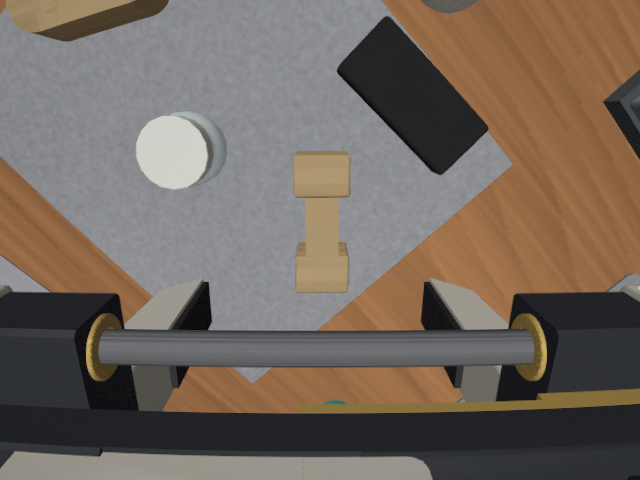

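Wrist view: waisted former centred near (322,222), axis 47.6°, almost directly under the tool, with nothing near the fingers. I'll go down and grip the waist with the tips 15 mm above its underside.

```bash
python3 -m creep '{"gripper":[1,1,1,1,1,1,1,1],"linear":[[1,1.5,30],[0,0,30],[0,0,30],[0,0,30],[0,0,20],[0,0,8],[0,0,0],[0,0,0]],"turn":[0,0,0,0,0,0,0,0]}'
python3 -m creep '{"gripper":[0,0,0,0,0,0,0,0],"linear":[[0,0,0],[0,0,0],[0,0,0],[0,0,0],[0,0,0],[0,0,0],[0,0,0],[0,0,0]],"turn":[0,0,0,0,0,0,0,0]}'
```

```text
time: 2.55
eef_pos: [0.5593, -0.356, 0.0372]
tool_rot: [179.9, -0.0, 47.2]
wrist_force: [0.4, -0.4, 0.1]
opening: 0.997
time: 3.35
eef_pos: [0.5581, -0.3554, 0.0356]
tool_rot: [-180.0, -0.0, 47.2]
wrist_force: [-0.3, -0.6, -0.3]
opening: 0.351
```

```bash
python3 -m creep '{"gripper":[0,0,0,0,0,0,0,0],"linear":[[0,0,0],[0,0,0],[0,0,0],[0,0,-10],[0,0,-30],[0,0,-40],[0,0,-45],[0,0,-45]],"turn":[0,0,0,0,0,0,0,0]}'
python3 -m creep '{"gripper":[0,0,0,0,0,0,0,0],"linear":[[15,-12,0],[30,-25,0],[30,-25,0],[30,-25,0],[30,-25,0],[30,-25,0],[30,-25,0],[30,-25,0]],"turn":[0,0,0,0,0,0,0,0]}'
python3 -m creep '{"gripper":[0,0,0,0,0,0,0,0],"linear":[[30,-25,0],[30,-25,0],[30,-25,0],[30,-25,0],[30,-25,0],[28,-24,0],[0,0,0],[0,0,0]],"turn":[0,0,0,0,0,0,0,0]}'
python3 -m creep '{"gripper":[0,0,0,0,0,0],"linear":[[0,0,0],[0,0,0],[0,0,0],[0,0,0],[0,0,0],[0,0,0]],"turn":[7,7,7,6.7,0,0]}'
python3 look.py w2 .2
```

```text
time: 4.15
eef_pos: [0.5577, -0.355, 0.2076]
tool_rot: [-179.9, 0.0, 47.3]
wrist_force: [1.5, -1.1, -2.5]
opening: 0.257
time: 4.95
eef_pos: [0.5727, -0.0613, 0.2056]
tool_rot: [-180.0, 0.0, 47.3]
wrist_force: [0.5, -0.1, -1.1]
opening: 0.262
time: 5.75
eef_pos: [0.5838, 0.1703, 0.2055]
tool_rot: [-180.0, 0.0, 47.5]
wrist_force: [0.4, -0.3, -1.6]
opening: 0.263
time: 6.35
eef_pos: [0.585, 0.1671, 0.2056]
tool_rot: [180.0, 0.0, 19.6]
wrist_force: [-0.6, -0.3, -2.8]
opening: 0.26
6.4 [0.585  0.1675 0.2056] [1.7997e+02 3.0000e-02 1.9640e+01] 0.25831868313665557
(127, 367, 400, 47) (array([551.6, 151.2]), array([ 23.9, 179.6]), 109.6)
(63, 150, 59, 134) (array([593.1, 262. ]), array([19.8, 52.7]), 17.2)
(473, 145, 68, 136) (array([647.7, 112.8]), array([25.9, 52.8]), 20.8)
(0, 0, 640, 331) (array([636.7, 187.2]), array([125.4, 250.3]), 109.7)
```

View pics/w2.png

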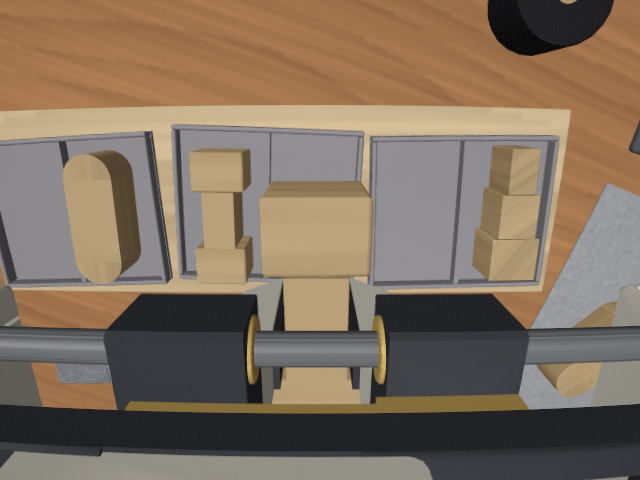

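The wrist view shows the former held well. The waisted tray's far rim corners are at (173,126) and (363,133), its near-left corner at (180,284), and its divider at (270,131). It is turned slightly against the board, so I'll cast these points.

```bash
python3 - <<'E'
from h import *
P=pose("wrist")
w=cast([(173,126),(363,133),(180,284)],.025,P)*1000; print("corners",w.round(1))
d=cast([(270,132)],.023,P)*1000; print("div",d)
v=w[0]-w[1]; print("len",np.linalg.norm(v),"yaw of x",np.degrees(np.arctan2(v[1],v[0]))-90)
u=w[0]-w[2]; print("len",np.linalg.norm(u),np.degrees(np.arctan2(u[1],u[0])))
y=v/np.linalg.norm(v); x=np.array([y[1],-y[0]]); c=(w[0]+w[1])/2-65*x; print("centre",c,"half",c-37*y)
im=cv2.imread("pics/w2.png"); cv2.imwrite("pics/w2c.png",cv2.resize(im[110:300,150:390],None,fx=3,fy=3,interpolation=cv2.INTER_CUBIC))
t=cast([(0,143),(152,133),(170,284)],.025,P)*1000; print("oval tray",t.round(1)); v=t[0]-t[1]; print(np.degrees(np.arctan2(v[1],v[0]))-90)
u=t[1]-t[2];print(np.linalg.norm(u),np.degrees(np.arctan2(u[1],u[0])))
E
```

```text
corners [[613.4 297.2]
 [657.5 155.8]
 [485.8 258.9]]
div [[633.75353279 224.2113695 ]]
len 148.12551146395182 yaw of x 17.32304105736327
len 133.19451653043816 16.712425257674266
centre [573.35801357 207.10044148] half [584.37508916 171.77871948]
oval tray [[554.4 432.6]
 [602.7 311.7]
 [482.8 267.2]]
21.80350754767757
127.98809967288099 20.356341172551762
```

View pics/w2c.png

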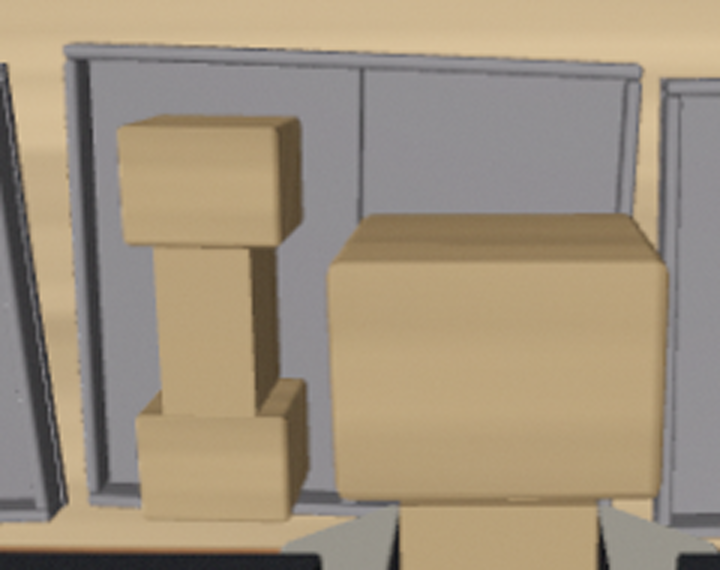

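```bash
python3 -m creep '{"gripper":[0,0,0,0,0,0,0,0],"linear":[[0,0,0],[0,-1,30],[0,0,30],[0,0,30],[0,0,25],[0,0,15],[0,0,12],[0,0,8]],"turn":[2.4,0,0,0,0,0,0,0]}'
python3 -m creep '{"gripper":[0,0,0,0,0],"linear":[[0,0,4],[0,0,3],[0,0,2],[0,0,0],[0,0,0]],"turn":[0,0,0,0,0]}'
```

```text
time: 7.2
eef_pos: [0.5849, 0.1695, 0.0552]
tool_rot: [-180.0, -0.0, 17.2]
wrist_force: [-0.6, 0.2, -2.0]
opening: 0.264
time: 7.7
eef_pos: [0.5851, 0.1696, 0.0473]
tool_rot: [180.0, -0.1, 17.2]
wrist_force: [0.6, 0.6, -1.5]
opening: 0.256
```

Still hanging (about 1–2 mm up); I'll ease it down a little more.

```bash
python3 -m creep '{"gripper":[0,0,0,0],"linear":[[0,0,1],[0,0,0.7],[0,0,0],[0,0,0]],"turn":[0,0,0,0]}'
```

```text
time: 8.1
eef_pos: [0.585, 0.1695, 0.0456]
tool_rot: [180.0, -0.0, 17.2]
wrist_force: [-1.2, -0.4, 5.5]
opening: 0.26
```

```bash
python3 -m creep '{"gripper":[0.5,0.5,0.5,0.5,0.5,0.5,0.5,0.5],"linear":[[0,0,0],[0,0,0],[0,0,0],[0,0,-5],[0,0,-25],[0,0,-35],[0,0,-35],[0,0,-35]],"turn":[0,0,0,0,0,0,0,0]}'
python3 -m creep '{"gripper":[1,1,1,1,1,1,1,1],"linear":[[-8,18,0],[-16,36,0],[-16,36,0],[-16,36,0],[-16,36,0],[-16,36,0],[-16,36,0],[-16,36,0]],"turn":[0,0,0,0,0,0,0,0]}'
python3 -m creep '{"gripper":[1,1,1,1,1,1,1,1],"linear":[[-3,5,0],[0,0,0],[0,0,0],[0,0,0],[0,0,0],[0,0,0],[0,0,0],[0,0,0]],"turn":[0,8,8,8,8,8,7.2,0]}'
python3 look.py w3 .041; python3 - <<'E'
from h import *
cv2.imwrite("pics/top1.png",manip.capture("top")[:,:,::-1])
a=cv2.imread("pics/w3.png"); b=cv2.imread("pics/top1.png")[130:310,85:475]
b=cv2.resize(b,(520,240)); a=cv2.resize(a,(400,300)); o=np.zeros((545,525,3),np.uint8); o[:240,:520]=b; o[242:542,:400]=a; cv2.imwrite("pics/m3.png",o)
E
```

```text
time: 8.9
eef_pos: [0.5845, 0.1696, 0.1815]
tool_rot: [-180.0, 0.0, 17.2]
wrist_force: [0.6, -0.5, -0.1]
opening: 0.497
time: 9.7
eef_pos: [0.5494, -0.1254, 0.1805]
tool_rot: [180.0, -0.0, 17.2]
wrist_force: [0.5, 0.2, 0.4]
opening: 1.004
time: 10.5
eef_pos: [0.5484, -0.1288, 0.1803]
tool_rot: [-180.0, -0.0, -30.1]
wrist_force: [0.0, 0.0, -0.2]
opening: 0.997
10.55 [ 0.5484 -0.1288  0.1803] [-1.7999e+02 -1.0000e-02 -2.9830e+01] 0.9972359290585779
(164, 366, 300, 48) (array([428.4, -55.5]), array([ 46.4, 254.5]), 60.1)
(529, 229, 111, 64) (array([ 401.5, -292.3]), array([46. , 95.2]), 90.5)
(289, 153, 53, 140) (array([ 548.9, -127.9]), array([ 37.4, 103.5]), 150.3)
(0, 0, 310, 331) (array([637.5, -43.9]), array([234.1, 234.5]), 147.6)
```

View pics/m3.png

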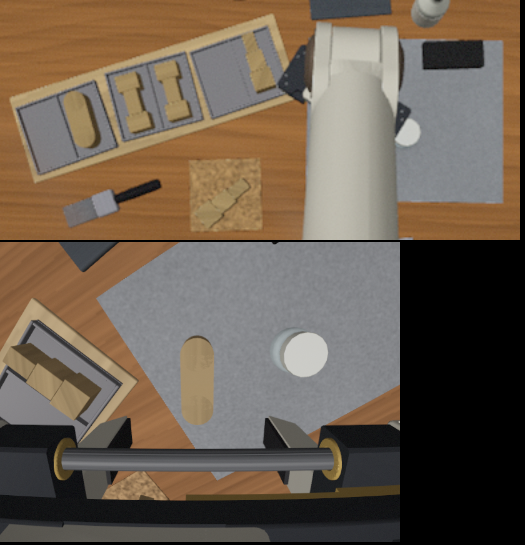

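The waisted former lies neatly in its half of the tray. The oval is right under the tool, in full view, and the jar is clear. I'll grip it.

```bash
python3 -m creep '{"gripper":[1,1,1,1,1,1,1,1],"linear":[[0,-1,30],[0,0,30],[0,0,30],[0,0,30],[0,0,17],[0,0,8],[0,0,0],[0,0,0]],"turn":[0,0,0,0,0,0,0,0]}'
python3 -m creep '{"gripper":[0,0,0,0,0,0,0,0],"linear":[[0,0,0],[0,0,0],[0,0,0],[0,0,0],[0,0,0],[0,0,0],[0,0,0],[0,0,0]],"turn":[0,0,0,0,0,0,0,0]}'
python3 -m creep '{"gripper":[0,0,0,0,0,0,0,0],"linear":[[0,0,0],[0,0,0],[0,0,-10],[0,0,-30],[0,0,-40],[0,0,-45],[0,0,-45],[0,0,0]],"turn":[0,0,0,0,0,0,0,0]}'
```

```text
time: 11.4
eef_pos: [0.5495, -0.1287, 0.0358]
tool_rot: [-180.0, -0.1, -30.0]
wrist_force: [0.6, -0.7, -0.2]
opening: 0.998
time: 12.2
eef_pos: [0.5488, -0.1286, 0.035]
tool_rot: [-180.0, 0.0, -30.0]
wrist_force: [-0.4, -0.3, -0.5]
opening: 0.409
time: 13.0
eef_pos: [0.5533, -0.1292, 0.2127]
tool_rot: [-179.8, -0.7, -30.0]
wrist_force: [2.2, -0.2, -0.9]
opening: 0.413
```

```bash
python3 -m creep '{"gripper":[0,0,0,0,0,0,0,0],"linear":[[0,0,0],[0,0,0],[0,0,0],[0,0,0],[0,0,0],[0,0,0],[0,0,0],[0,0,0]],"turn":[-8,-8,-8,-8,-8,-8,-3.7,0]}'
python3 -m creep '{"gripper":[0,0,0,0,0,0,0,0],"linear":[[6,-18,0],[10,-36,0],[10,-36,0],[10,-36,0],[10,-36,0],[10,-36,0],[10,-36,0],[10,-36,0]],"turn":[0,0,0,0,0,0,0,0]}'
python3 -m creep '{"gripper":[0,0,0,0,0,0,0,0],"linear":[[11,-36,0],[11,-36,0],[11,-36,0],[11,-36,0],[11,-36,0],[10,-34,0],[5,-18,0],[0,0,0]],"turn":[0,0,0,0,0,0,0,0]}'
python3 look.py w4 .2;python3 - <<'E'
from h import *
im=cv2.imread("pics/w4.png"); cv2.imwrite("pics/w4c.png",cv2.resize(im[60:330,60:460],None,fx=2,fy=2,interpolation=cv2.INTER_CUBIC))
E
```

```text
time: 13.8
eef_pos: [0.5483, -0.1287, 0.2047]
tool_rot: [-180.0, 0.0, 21.7]
wrist_force: [0.2, -0.2, -0.5]
opening: 0.418
time: 14.6
eef_pos: [0.5193, 0.1516, 0.2051]
tool_rot: [180.0, 0.0, 21.5]
wrist_force: [1.0, 0.7, -1.4]
opening: 0.414
time: 15.4
eef_pos: [0.4969, 0.3959, 0.205]
tool_rot: [-179.8, 0.0, 21.9]
wrist_force: [-0.2, 0.1, -0.9]
opening: 0.412
15.45 [0.4979 0.3933 0.2047] [-1.7997e+02  5.0000e-02  2.1750e+01] 0.4113003629546678
(161, 362, 440, 52) (array([473.3, 357.9]), array([ 24.1, 193.6]), 112.0)
(376, 145, 66, 136) (array([547.1, 380.7]), array([21.7, 51.6]), 19.1)
(16, 0, 624, 331) (array([548.4, 416.6]), array([124.8, 253.2]), 111.9)
```

View pics/w4c.png

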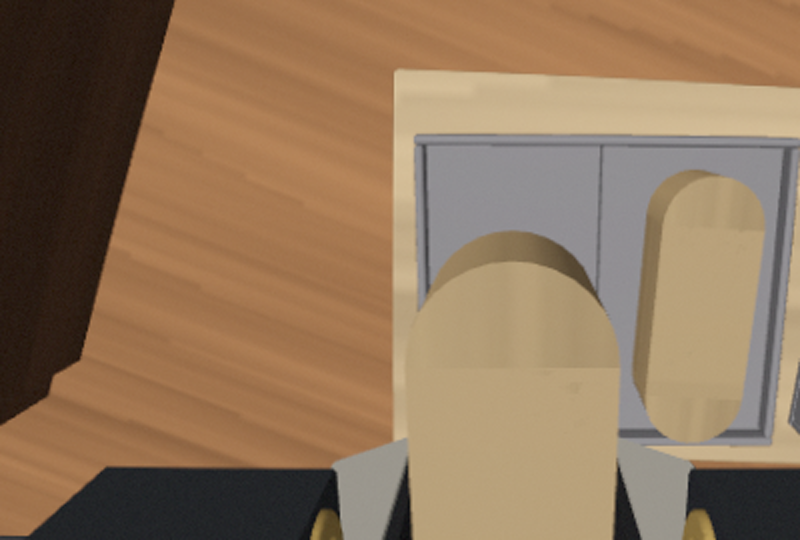

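The crop shows the oval tray's rim corners at (267,128), (460,129.5) and (445,282), with the divider at (360,133) and the free half under the held former.

```bash
python3 - <<'E'
from h import *
P=pose("wrist"); s=manip.state()
w=cast([(267,128),(460,129.5),(445,282)],.025,P)*1000; print(w.round(1))
v=w[0]-w[1]; a=np.degrees(np.arctan2(v[1],v[0]))-90; u=w[1]-w[2]
print(np.linalg.norm(v),a,np.linalg.norm(u),np.degrees(np.arctan2(u[1],u[0])))
y=v/np.linalg.norm(v); x=np.array([y[1],-y[0]]); c=(w[0]+w[1])/2-65*x; h=c+37*y; e=h-s["eef_pos"][:2]*1000
print("centre",c,"half",h,"div",cast([(360.5,133)],.023,P)*1000, "err x,y tray",e@x,e@y)
E
```

```text
[[546.7 454.9]
 [601.9 315.4]
 [482.8 268.4]]
150.03497804995823 21.58252427927067 128.08478680593342 21.50380126847991
centre [513.88599693 361.24079191] half [500.27588195 395.64667469] div [[570.01999336 386.11261322]] err x,y tray 3.0324906487409673 1.3413787892143756
```

```bash
python3 -m creep '{"gripper":[0,0,0,0,0,0,0,0],"linear":[[2,-1,20],[0,0,30],[0,0,30],[0,0,30],[0,0,25],[0,0,12],[0,0,6],[0,0,3]],"turn":[0,0,0,0,0,0,0,0]}'
python3 -m creep '{"gripper":[0,0,0,0,0],"linear":[[0,0,2],[0,0,1],[0,0,1],[0,0,0],[0,0,0]],"turn":[0,0,0,0,0]}'
```

```text
time: 16.25
eef_pos: [0.5014, 0.3929, 0.0493]
tool_rot: [180.0, -0.0, 21.6]
wrist_force: [0.2, 0.5, -1.1]
opening: 0.409
time: 16.75
eef_pos: [0.5009, 0.3936, 0.0454]
tool_rot: [-180.0, -0.0, 21.7]
wrist_force: [-1.0, -0.2, -1.4]
opening: 0.411
```

```bash
python3 -m creep '{"gripper":[0,0,0,0],"linear":[[0,0,0.7],[0,0,0.5],[0,0,0],[0,0,0]],"turn":[0,0,0,0]}'
python3 -m creep '{"gripper":[0.58,0.58,0.58,0.58,0.58,0.58,0.58,0.58],"linear":[[0,0,0],[0,0,0],[0,0,0],[0,0,0],[0,0,-10],[0,0,-30],[0,0,-40],[0,0,-40]],"turn":[0,0,0,0,0,0,0,0]}'
python3 -m creep '{"gripper":[1,1,1,1,1,1,1,1],"linear":[[0,0,-30],[-20,0,-30],[-20,30,-20],[-20,35,0],[-20,35,0],[-20,35,0],[0,0,0],[0,0,0]],"turn":[0,0,0,0,0,0,0,0]}'
python3 - <<'E'
from h import *
im=manip.capture("top")[:,:,::-1]; sc=manip.capture("scene")[:,:,::-1]
a=cv2.resize(im[130:310,85:475],(780,360)); b=cv2.resize(sc[180:370,310:600],(360,236)); o=np.zeros((600,780,3),np.uint8); o[:360]=a; o[362:598,:360]=b
cv2.imwrite("pics/fin.png",o)
E
```

```text
time: 17.15
eef_pos: [0.501, 0.3936, 0.045]
tool_rot: [180.0, -0.0, 21.7]
wrist_force: [-1.7, -2.9, 7.3]
opening: 0.412
time: 17.95
eef_pos: [0.5003, 0.3933, 0.1653]
tool_rot: [-180.0, 0.1, 21.7]
wrist_force: [1.1, -0.9, 0.0]
opening: 0.581
time: 18.75
eef_pos: [0.458, 0.2301, 0.2447]
tool_rot: [180.0, -0.1, 21.5]
wrist_force: [-0.1, 0.3, 0.0]
opening: 1.0
```

View pics/fin.png

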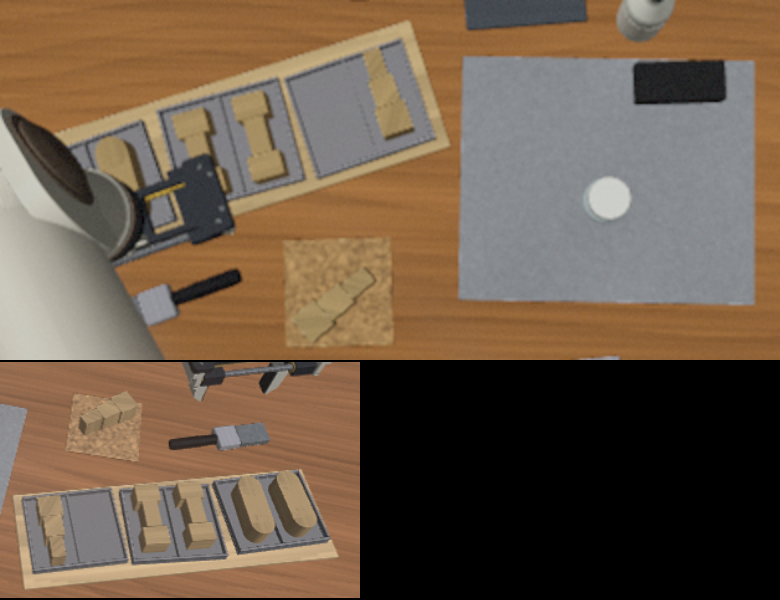

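The final view shows both formers flat in their free halves: the waisted at (260,137) in the top crop, the oval at (295,503) in the scene crop. The pad former, kept formers, jar, block and brush look unmoved, and the gripper is clear and high.

```bash
python3 -c "
from workcell import manip
manip.job_done()"
```

```text
the job is handed in; nothing more can be done
```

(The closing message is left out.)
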